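# Latch the sample slide over the lit window

## Task

With the fingertips, push on the blue face of the spring-loaded sample slide's pad, without pinching or hooking the pad from behind, and drive the slide along its rails until the slide's orange wing has passed the red stop pin, then let go so that it springs back against the pin and stays latched at its middle position, with the dish over the lit window. Leave the dish sitting in the slide without touching it, and do not lift or shift the pot or the bottle.

Things in the scene. Friction and masses are not known exactly. Their poses are not given: they have to be found in the camera images.
- stage: White fixed viewing stage, a box 230 mm long (its x) x 150 mm wide (its y) x 24 mm high, screwed to the counter. Origin: centre of the underside. Its +x axis is the direction in which the slide is pushed; the slide starts toward the -x end. A round lit window (72 mm across) is in its top, 25 mm to +x of the centre. An aluminium end bar stands on the +x end. It does not move in a run, but its place and yaw differ from run to run.
- pad_face (a point): Middle of the upright blue push face at the -x end of the slide; moves with it. Face 100 mm wide, from 28 to 80 mm above the counter (this point: 54 mm), looking along the stage's -x to open counter; at rest it overhangs the stage's -x edge by 15 mm, and moving in it passes over the stage's top (24 mm high). Axes as the stage: push along +x. Behind the 6 mm blue plate are a 6 mm aluminium back plate and gussets.
- slide (a joint): Travel of the slide in m along the stage's +x: 0 = spring-returned rest position (start), 0.055 = latched middle position, 0.085 = end stop. A spring pushes it back to 0 (about 4 N at 0, 7 N at 0.055, 9 N at 0.085, a few N more while moving or while the wing rides over the pin). Pushed beyond about 0.058 the pin springs up behind the wing, and the slide, once let go, comes back only to 0.055; let go earlier, it returns to 0.
- stop_pin (a joint): Depth of the red sprung stop pin in m: 0 = fully up, about 0.014 = pressed down while the wing rides over it.
- pin_top (a point): Top of the red stop pin (10 mm across), which stands 18 mm out of the stage's top when up, 30 mm to +x and 56 mm to +y of the stage's centre. The slide's orange wing (38 mm long, 22 mm wide, ramped at its +x end, square at its -x end) lies to -x of it at the start and must lie to +x of it, resting on it, at the end.
- seat (a point): Centre of the floor of the dish seat in the slide, 32 mm above the counter, 100 mm to +x of the push face; moves with the slide. The seat is 78 mm square inside with aluminium walls up to 44 mm above the counter.
- dish: Clear round dish, 73 mm across and 16 mm high, with two brown shells, loose in the seat (2 mm play). Origin: centre of the underside. It rides with the slide; do not touch it or take it out.
- pot: Bystander: clear pot with blue cap, 56 mm across, 62 mm high, standing at one side of the stage. Origin: centre of the underside.
- bottle: Bystander: white bottle, 52 mm across, 105 mm high, standing at the other side of the stage. Origin: centre of the underside.
Not all that is in view belongs to the job. What is meant by the dish is not purple, and is the larger of those in its own colour.

How it is judged:
On the way, in this order (a step that is already met when the one before it is completed fails the run):
1. the slide has been pushed past the stop pin (travel over 58 mm) (value of joint slide above 0.0585 m and value of joint stop_pin below 0.006 m).
2. let go, the slide has come back against the raised pin at its middle position (value of joint slide between 0.05 and 0.0585 m and value of joint stop_pin below 0.004 m and velocity of joint slide between -0.01 and 0.01 m/s), for 0.2 s.
At the end, for the whole second after the job is handed in: The slide rests at 50 to 58.5 mm of travel against the raised stop pin (pin within 4 mm of fully up), at rest, the dish within 8 mm of the centre of its seat, and pot and bottle within 15 mm of where they stood (value of joint slide between 0.05 and 0.0585 m and value of joint stop_pin below 0.004 m and velocity of joint slide between -0.005 and 0.005 m/s and distance between dish and seat below 0.008 m and distance of each of pot, bottle from where it was at the start of the episode below 0.015 m); the robot touches nothing.
It fails at once if the pad is pinched or pulled: the fingers press on its aluminium back (contact force between the fingers and slide_c9 above 1 N or contact force between the fingers and slide_c10 above 1 N or contact force between the fingers and slide_c11 above 1 N).
It fails at once if the dish is lifted or knocked out of its seat (over 12 mm) (distance between dish and seat above 0.012 m).
It fails at once if the dish is touched by the robot (contact force between any of the fingers, the arm and dish above 0.5 N).
It fails at once if the pot or bottle is lifted or shifted by more than 15 mm (distance of any of pot, bottle from where it was at the start of the episode above 0.015 m).
It also fails if it takes over 35 s, if anything falls off the work surface, if the arm or the gripper's body presses on something with over 40 N, if the wrist force passes 120 N, or if a joint passes its speed limit or range.

## Robot

A 7-joint arm with a two-finger parallel gripper is mounted at the origin on the work surface. World frame = base frame: x ahead of the robot, y to its left, z up, the work surface at z = 0. Lengths are in m, angles in rad, forces in N, time in s.
With the tool pointing down it reaches from about 0.4 to 0.85 m from the base axis. Payload 4.5 kg.
Tool frame: the origin (TCP) lies where the fingers leave the gripper's body, on its centre line; the fingertips stand 64 mm ahead of it and the grasp point (between the pads) lies 45 mm ahead of it; z points along the fingers, y is the direction in which the jaws open and shut (so a half turn about z gives the same grasp; the last joint's range is limited). The gripper opens to 88 mm and grips with 3 to 60 N. Pads are 18 mm wide; open, the fingers measure 123 mm over their backs; the gripper's body (75 mm by 187 mm) begins 45 mm behind the grasp point.
Start: joints at [1.334, 0.689, -0.195, 1.565, 0.157, 0.902, -0.215], TCP at [0.167, -0.602, 0.303] pointing down, gripper open.
Joint ranges: [-3.01, 3.01], [-0.46, 2.08], [-1.47, 1.51], [0.13, 2.56], [-1, 4.14], [0.04, 2.09], [-2.66, 2.66]. Speed limits (rad/s): [2.57, 2.57, 3.14, 3.14, 3.14, 3.14, 3.14].

## Interface

Orientations are given as a unit quaternion [x, y, z, w].
In Python, from plant import monitor, snapshot, workorder, finder gives the robot as it stands.
- The arm moves only by the tool carry_out, never from a script. Its argument "motion" is one flat list of numbers, 6 for each row, row after row: the shift along the tool's x, y, z in cm, then the turn, a rotation vector about the tool's x, y, z in rad. In form: [x, y, z, rx, ry, rz, x, y, z, rx, ry, rz, ...]. A call has 1 to 8 rows; each row shifts and turns the commanded pose from where the row before left it, along the tool's axes as they then stand; what a row does not reach is not made up. A row lasts 1/8 s, in which the tool goes at most 62.5 mm and 10.7 degrees, less where a joint would pass 70% of its speed; a pose out of reach is approached as far as the arm can. A call with a gripper value outside its range is refused whole. "hand" is the finger opening in cm, from 0 to 8.81, set as the call begins (left out, the last holds). The fingers move at their own pace and stop on an object; "grip_force" is the grip in N (left out, the last holds). Time passes only in rows, so rows that do not move let the fingers close. It gives the time, the measured TCP pose, the force and the opening at its end, in the units of the state.
- monitor.get_state(): the state, without advancing time (a new reading comes with each control period).
- snapshot(name): name is "side" or "top"; returns a dict with "frame" (480x640x3 uint8, red, green, blue), "range_z" (480x640 float32, m along the optical axis (not along the pixel's ray), 0 where there is no reading), "fx", "fy", "cx", "cy" (pixels), "D" ([k1, k2, p1, p2, k3] as OpenCV has them; the pictures are not rectified), "rvec" (rotation vector, rad) and "tvec" (3), from world to camera coordinates, as OpenCV has them. Camera axes: x right, y down, z forward; pixel columns grow to the right and rows downward; lengths in m; the calibration is good to about 2 mm. A picture is of the moment at which its call begins.
- workorder.finish_job(): hands the job in, once; it reports no verdict.
Trained networks look in a picture, given as the dict that the camera call returned (one of the last four; its "shot" number tells which), for a name from the list of things; names that differ only in an ending like _2 or _b are one class to them, and where a whole thing is asked for, a point or a joint stands for the part that bears it (a point fixed in the world has none). Each returns a list of dicts, best first, with "p" (0 to 1); they miss things now and then, are a little off and sometimes report something else, mostly with a low value. They report only what shows in the picture. A call takes as long as a camera call. They do not tell look-alikes from the thing itself.
- finder.masks_of(picture, thing): "pixels" (480x640 bool, what is visible of it) and "extent" ([left, top, right, bottom] in pixels, round what is visible of it).
The state is a dict: "clock": time; "q": joint angles; "qd": joint speeds; "joint_torque": joint torques, N m; "tool_pos": TCP position; "eef_rot": TCP orientation; "contact_force": force on the tool from outside, world axes, zero at the start; "moment": the same for the moment, N m; "opening": opening from 0.0 (shut) to 1.0 (fully open).
Only numpy, scipy, OpenCV 4.12 (cv2) and the standard library are available. Lean on these libraries where they do the work, as an engineer would, in place of code of your own. Each camera call takes 0.05 s, during which the arm holds its last target. There are 200 camera calls.

## Working session

There is one attempt and no reset: what is moved stays moved. The work goes in short steps, Python scripts to look and compute and a tool call to move; the robot and the scene stay as the last step left them, time stands still between calls to the robot, and variables do not carry over. Pictures are saved under pics/ and viewed, about 8 in all and at most 12, crops included, and the job is handed in when it is done.

Besides the shell and the picture viewer there is one more tool, called after "Request:" as name(argument=value, ...) on one line, values as JSON. carry_out: Moves the arm, as the interface text tells. Its arguments: {"type":"object","properties":{"motion":{"type":"array"},"hand":{"type":"number"},"grip_force":{"type":"number"}},"required":["motion"]}

```bash
mkdir -p pics; cat > h.py <<'E'
import numpy as np,cv2
from plant import monitor,snapshot,workorder,finder
def world(s,px):
    px=np.asarray(px); K=np.array([[s['fx'],0,s['cx']],[0,s['fy'],s['cy']],[0,0,1]])
    z=s['range_z'][px[:,1],px[:,0]]
    u=cv2.undistortPoints(px.astype(float).reshape(-1,1,2),K,np.array(s['D'],float)).reshape(-1,2)
    c=np.c_[u*z[:,None],z]; R=cv2.Rodrigues(np.array(s['rvec'],float))[0]
    w=(c-np.array(s['tvec']).ravel())@R
    return w[z>0]
def maskw(s,m):
    v,u=np.nonzero(m); return world(s,np.c_[u,v])
E
python3 - <<'E'
from h import *
for n in('top','side'):
    s=snapshot(n); cv2.imwrite(f'pics/{n}1.png',s['frame'][...,::-1])
    for t in('stage','pad_face','slide','stop_pin','dish','pot','bottle'):
        for d in finder.masks_of(s,t)[:3]:
            w=maskw(s,d['pixels']); print(n,t,round(d['p'],2),np.round(d['extent']),len(w),np.round(np.median(w,0),3),np.round(np.percentile(w,[2,98],axis=0),3).tolist())
st=monitor.get_state();print(st['clock'],st['tool_pos'],st['eef_rot'],st['opening'])
E
```

```text
top stage 0.6 [361. 153. 445. 277.] 8185 [ 0.579 -0.165  0.025] [[0.446, -0.242, 0.019], [0.683, -0.096, 0.077]]
top pad_face 0.97 [369. 202. 433. 278.] 2634 [ 0.497 -0.158  0.04 ] [[0.444, -0.21, 0.029], [0.588, -0.107, 0.08]]
top slide 0.74 [372. 204. 435. 281.] 2674 [ 0.497 -0.158  0.04 ] [[0.443, -0.211, 0.03], [0.588, -0.107, 0.08]]
top slide 0.74 [303. 207. 333. 242.] 709 [ 0.547 -0.001  0.06 ] [[0.525, -0.025, -0.001], [0.574, 0.024, 0.065]]
top dish 0.66 [387. 207. 426. 244.] 1065 [ 0.544 -0.17   0.036] [[0.513, -0.201, 0.031], [0.575, -0.137, 0.049]]
top dish 0.61 [340. 293. 380. 334.] 1053 [ 0.38  -0.082  0.004] [[0.348, -0.114, -0.001], [0.413, -0.05, 0.017]]
top dish 0.57 [460. 273. 488. 297.] 597 [ 0.431 -0.311  0.003] [[0.405, -0.334, -0.001], [0.455, -0.283, 0.013]]
top pot 0.7 [301. 207. 334. 243.] 683 [ 0.547 -0.001  0.061] [[0.525, -0.025, 0.008], [0.572, 0.024, 0.065]]
top bottle 0.87 [465. 192. 500. 227.] 854 [ 0.573 -0.31   0.07 ] [[0.552, -0.34, 0.003], [0.601, -0.294, 0.106]]
side stage 0.77 [262. 163. 382. 226.] 5049 [ 0.575 -0.131  0.025] [[0.444, -0.243, 0.0
[... 240 characters left out ...]
88, -0.104, 0.08]]
side dish 0.98 [314. 173. 349. 196.] 589 [ 0.541 -0.174  0.039] [[0.509, -0.203, 0.032], [0.573, -0.134, 0.049]]
side dish 0.83 [386. 215. 418. 248.] 740 [ 0.38  -0.083  0.006] [[0.348, -0.117, -0.001], [0.411, -0.046, 0.017]]
side dish 0.75 [376. 156. 400. 175.] 259 [ 0.43  -0.315  0.006] [[0.408, -0.336, -0.0], [0.454, -0.281, 0.014]]
side pot 0.65 [302. 223. 330. 264.] 918 [0.548 0.016 0.045] [[0.525, -0.021, 0.001], [0.574, 0.027, 0.064]]
side bottle 0.82 [320. 116. 336. 164.] 751 [ 0.574 -0.303  0.055] [[0.552, -0.33, 0.003], [0.6, -0.292, 0.105]]
0.8 [ 0.16719997 -0.60224406  0.3027385 ] [9.90847551e-01 1.34985662e-01 7.71133260e-06 4.77626345e-05] 0.9964854445004364
```

```bash
python3 - <<'E'
from h import *
s=snapshot('top'); f=s['frame']
cv2.imwrite('pics/crop.png',cv2.resize(f[130:350,280:520],None,fx=3,fy=2.7,interpolation=cv2.INTER_CUBIC)[...,::-1])
v,u=np.mgrid[120:360,260:540]; w=world(s,np.c_[u.ravel(),v.ravel()])
reg=(w[:,0]>.4)&(w[:,0]<.72)&(w[:,1]>-.26)&(w[:,1]<-.06)
# stage top rectangle + pad top
for nm,lo,hi,x1 in(('stage',.020,.027,.75),('padtop',.074,.084,.5)):
    m=reg&(w[:,2]>lo)&(w[:,2]<hi)&(w[:,0]<x1); r=cv2.minAreaRect((w[m,:2]*1000).astype(np.float32)); print(nm,m.sum(),r)
m=reg&(w[:,2]>.074)&(w[:,2]<.084)&(w[:,0]<.5);p=w[m,:2];c=p.mean(0);print(c,np.linalg.svd(p-c)[2])
E
```

```text
stage 4703 ((565.1092529296875, -169.54559326171875), (150.63853454589844, 245.2108154296875), 87.23821258544922)
padtop 320 ((449.3243103027344, -163.4434814453125), (98.25282287597656, 13.951821327209473), 87.13958740234375)
[ 0.44809218 -0.1635213 ] [[-0.04614333 -0.99893483]
 [ 0.99893483 -0.04614333]]
```

View pics/crop.png

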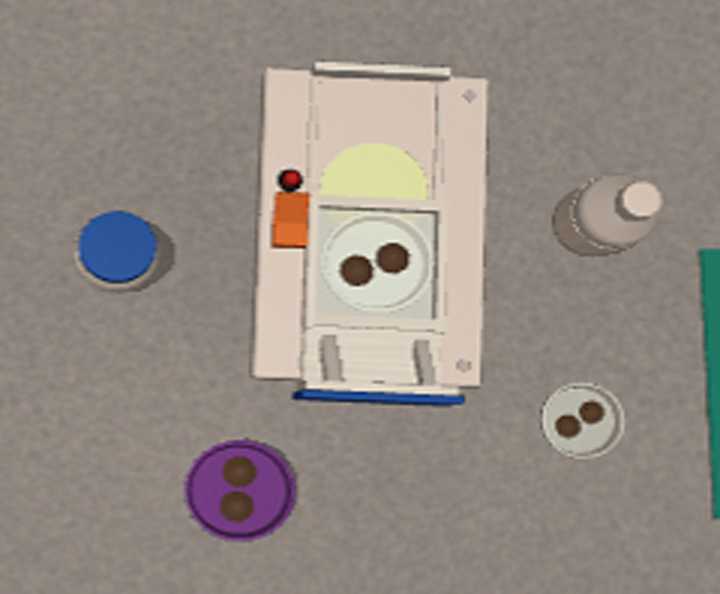

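View pics/side1.png

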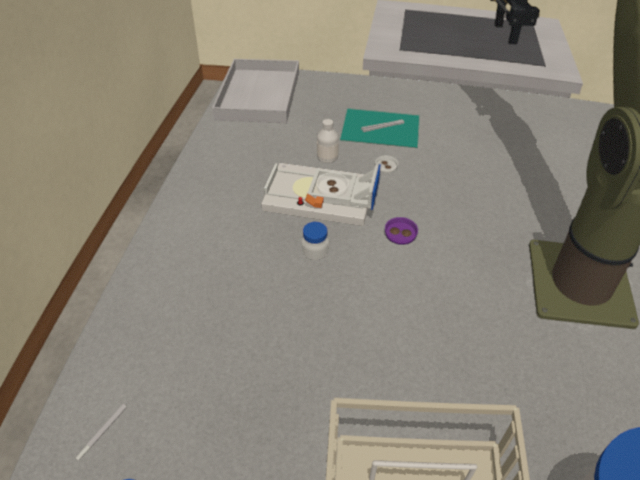

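The slide holds the larger clear dish, at (373,262) in the top crop. The purple one at (240,490) and the smaller clear one at (582,420) don't fit the description. The stage yaw is about -2.7°, the pad face is near (0.442, -0.163), and the wing is on the near side of the pin. I'll turn the tool to the stage and travel high with the fingers closed.

Request:
carry_out(motion=[0,0,0,0,0,0.159,0,0,0,0,0,0.159,2.3,-5,0,0,0,0,2.3,-5,0,0,0,0,2.3,-5,0,0,0,0,2.3,-5,0,0,0,0,2.3,-5,0,0,0,0,2.3,-5,0,0,0,0], hand=0, grip_force=10)

```text
clock: 1.85
tool_pos: [0.3201, -0.3076, 0.303]
eef_rot: [1.0, -0.024, 0.001, 0.0]
contact_force: [0.6, -0.0, 0.1]
opening: 0.115
```

Request:
carry_out(motion=[2.3,-5,0,0,0,0,2.3,-5,0,0,0,0,2.3,-5,0,0,0,0,0,0,0,0,0,0,0,0,0,0,0,0])

```text
clock: 2.48
tool_pos: [0.395, -0.1629, 0.3028]
eef_rot: [1.0, -0.024, -0.0, 0.0]
contact_force: [-0.0, -0.9, -0.1]
opening: 0.005
```

Request:
carry_out(motion=[0,0,5,0,0,0,0,0,5,0,0,0,0,0,5,0,0,0,0,-0.2,4.1,0,0,0,0,0,0,0,0,0,0,0,0,0,0,0])

```text
clock: 3.22
tool_pos: [0.3999, -0.1636, 0.1167]
eef_rot: [1.0, -0.025, -0.003, -0.001]
contact_force: [0.8, 0.6, 0.1]
opening: 0.006
```

```bash
python3 - <<'E'
from h import *
a=snapshot('top')['frame'][150:350,300:500];b=snapshot('side')['frame'][130:280,260:460]
cv2.imwrite('pics/app.png',np.hstack([cv2.resize(a,(400,400),interpolation=2),cv2.resize(b,(400,400),interpolation=2)])[...,::-1])
E
```

```text
(no output)
```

View pics/app.png

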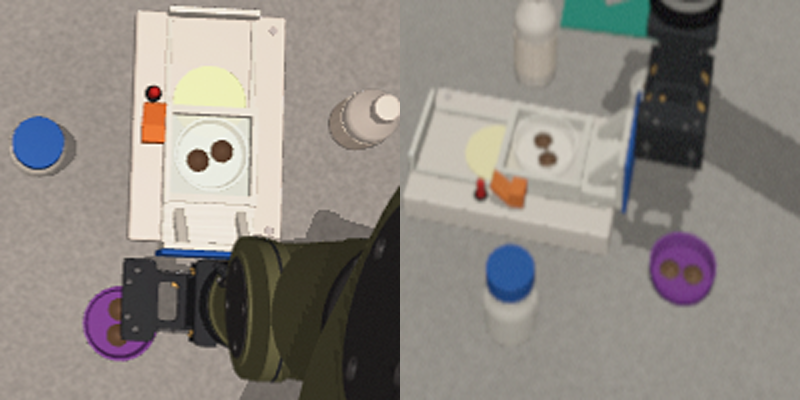

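The image shows the gripper in front of the blue face (210,252 left panel), clear of everything. Pushing now.

Request:
carry_out(motion=[1.5,0,0,0,0,0,1.5,0,0,0,0,0,1,0,0,0,0,0,1,0,0,0,0,0,1,0,0,0,0,0,1,0,0,0,0,0,1,0,0,0,0,0,0,0,0,0,0,0])

```text
clock: 4.32
tool_pos: [0.477, -0.1664, 0.1159]
eef_rot: [1.0, -0.024, -0.006, -0.001]
contact_force: [-5.3, 0.1, 2.3]
opening: 0.006
```

Request:
carry_out(motion=[1,0,0,0,0,0,1,0,0,0,0,0,0.4,0,0,0,0,0,0,0,0,0,0,0,0,0,0,0,0,0])

```text
clock: 4.95
tool_pos: [0.4999, -0.1675, 0.1157]
eef_rot: [1.0, -0.024, -0.007, -0.001]
contact_force: [-6.9, 1.1, 5.3]
opening: 0.006
```

```bash
python3 - <<'E'
from h import *
sa=snapshot('top');a=sa['frame'][150:350,300:500];b=snapshot('side')['frame'][130:280,260:460]
cv2.imwrite('pics/push.png',np.hstack([cv2.resize(a,(400,400),interpolation=2),cv2.resize(b,(400,400),interpolation=2)])[...,::-1])
for d in finder.masks_of(sa,'dish')[:3]: print(d['p'],d['extent'],np.median(maskw(sa,d['pixels']),0))
E
```

```text
0.7 [341.6, 292.2, 380.3, 334.0] [ 0.38004159 -0.08230487  0.00406357]
0.62 [385.7, 172.7, 425.0, 212.9] [ 0.6134144  -0.16913824  0.03619881]
0.42 [459.6, 275.4, 465.6, 285.9] [ 0.43791438 -0.28683301  0.00472627]
```

View pics/push.png

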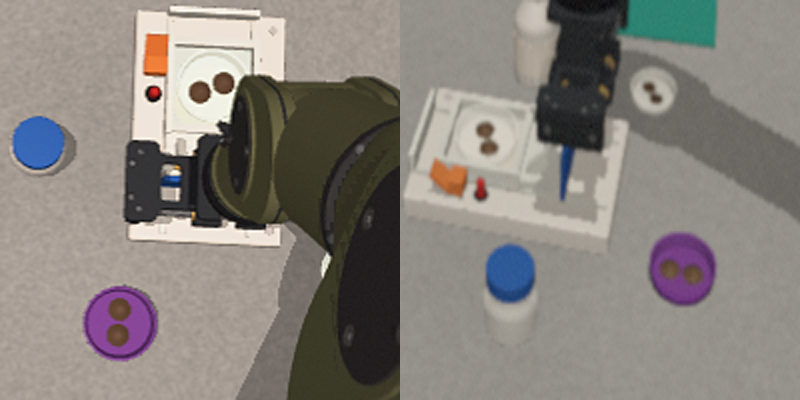

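The dish has moved 69 mm and the wing (155,53) is clearly beyond the raised pin (153,93). I'll back off.

Request:
carry_out(motion=[-0.6,0,0,0,0,0,-0.6,0,0,0,0,0,-1.5,0,0,0,0,0,-2,0,0,0,0,0,-1.5,0,0,0,0,0,0,0,-5,0,0,0,0,0,-5,0,0,0,0,0,-5,0,0,0])

```text
clock: 6.1
tool_pos: [0.4429, -0.1648, 0.2679]
eef_rot: [1.0, -0.024, -0.003, -0.001]
contact_force: [1.4, -1.0, 0.3]
opening: 0.008
```

Request:
carry_out(motion=[0,5,0,0,0,0,0,5,0,0,0,0,0,5,0,0,0,0,0,5,0,0,0,0,0,5,0,0,0,0,0,0,0,0,0,0,0,0,0,0,0,0])

```text
clock: 6.98
tool_pos: [0.4312, -0.4137, 0.2652]
eef_rot: [1.0, -0.023, -0.003, -0.002]
contact_force: [-0.6, -0.4, -0.2]
opening: 0.007
```

```bash
python3 - <<'E'
from h import *
sa=snapshot('top');a=sa['frame'][150:350,300:500];b=snapshot('side')['frame'][130:280,260:460]
cv2.imwrite('pics/end.png',np.hstack([cv2.resize(a,(400,400),interpolation=2),cv2.resize(b,(400,400),interpolation=2)])[...,::-1])
for t in('dish','pot','bottle','pad_face'):
  for d in finder.masks_of(sa,t)[:2]: print(t,d['p'],d['extent'],np.median(maskw(sa,d['pixels']),0))
E
```

```text
dish 0.88 [389.3, 179.1, 425.3, 219.6] [ 0.59674677 -0.17264369  0.03634679]
dish 0.77 [463.0, 273.4, 487.2, 297.1] [ 0.43095908 -0.31069185  0.00359174]
pot 0.61 [301.3, 205.9, 332.5, 238.0] [ 0.54689841 -0.00087522  0.0604933 ]
bottle 0.59 [463.7, 193.4, 499.7, 228.3] [ 0.57276557 -0.30993628  0.07032097]
pad_face 0.74 [369.6, 176.1, 436.1, 250.8] [ 0.55311888 -0.16147225  0.04048333]
```

View pics/end.png

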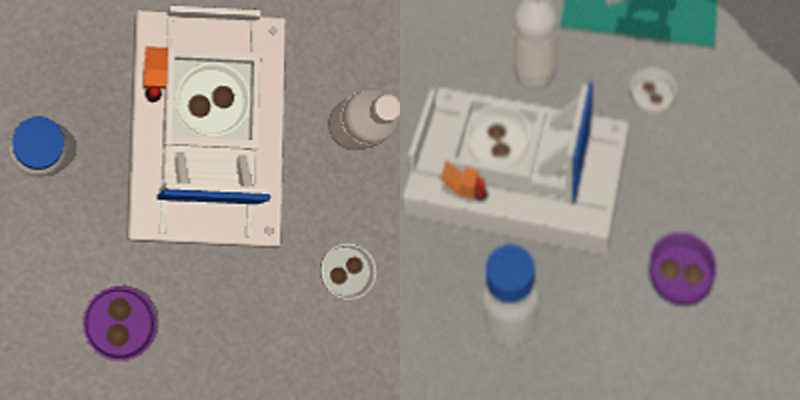

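The wing (155,66) rests against the raised pin (153,93) and the slide has moved about 55 mm. The dish is seated, and the pot and bottle haven't moved.

```bash
python3 -c "
from plant import workorder;print(workorder.finish_job())"
```

```text
the job is handed in; nothing more can be done
None
```

The slide is latched at its middle position with the dish over the lit window, and I've handed the job in; no verdict was reported. I closed the fingers and pushed the blue face straight along the stage's +x (about -2.7° yaw) until the dish had moved about 69 mm. I then backed off, lifted and moved the arm clear.

- **Slide and pin:** in the last pictures the orange wing rests against the raised pin. The pad and dish have moved about 53–56 mm from the start, consistent with the 55 mm latch. I measured this from the cameras, as the slide and pin joints can't be read directly.
- **Dish, pot and bottle:** the dish sits in its seat, and the pot and bottle are within 1 mm of where they stood.
- **Forces and time:** the wrist force readings stayed below about 10 N. The arm was clear of everything at about 7 s of the 35 s allowed.
- **Off target:** on the approach the arm stopped about 5 mm off its commanded position in x and z. This had no effect on the push. No other check failed or disagreed.

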